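Seat the drone battery and show its index mark to the bench camera in a mirror

ROBOT

A 6-joint arm with a two-finger parallel gripper is mounted at the origin on the work surface. World frame = base frame: x ahead of the robot, y to its left, z up, the work surface at z = 0. Lengths are in m, angles in rad, forces in N, time in s.
With the tool pointing down it reaches from about 0.425 to 0.95 m from the base axis. Payload 3.5 kg.
Tool frame: the origin (TCP) lies between the finger pads; the fingertips stand 8 mm ahead of it and the grasp point (between the pads) lies 11 mm behind it; z points along the fingers, y is the line along which they close (so a half turn about z gives the same grasp; the last joint's range is limited). The gripper opens to 85 mm and grips with 20 to 120 N. Pads are 22 mm wide; open, the fingers measure 114 mm over their backs; the gripper's body (76 mm by 85 mm) begins 54 mm behind the grasp point. The pads swing forward as they close: fully open they stand 13 mm farther back than shut.
Start: joints at [-1.316, 0.286, 1.577, -0, 1.279, -0.15], TCP at [0.266, -0.62, 0.2] pointing down, gripper open.
Joint ranges: [-2.77, 2.77], [-0.9, 2.22], [0.21, 2.48], [-1.53, 4.67], [0.24, 2.81], [-2.84, 2.84]. Speed limits (rad/s): [2.79, 2.79, 3.14, 3.14, 3.14, 3.14].

INTERFACE

Orientations are given as a unit quaternion [x, y, z, w].
In Python, from cell import state, read_camera, camera_params, sign_off gives the robot as it stands. The module is installed in compiled form; this text tells all that it offers.
- The arm moves only by the tool play_rows, never from a script. Its arguments are lists of equal length, an entry for each row: "delta_pos": the shift along the tool's x, y, z in m, a list of three; "twist": the turn, a rotation vector about the tool's x, y, z in degrees, a list of three. A call has 1 to 20 rows; each row shifts and turns the commanded pose from where the row before left it, along the tool's axes as they then stand; what a row does not reach is not made up. A row lasts 1/10 s, in which the tool goes at most 50 mm and 8.59 degrees, less where a joint would pass 70% of its speed; a pose out of reach is approached as far as the arm can. A call is refused whole if a number of a shift passes 0.05 or a number of a turn 8.59, either way. A call with a gripper value outside its range is refused whole. "hand" is the finger opening in m, from 0 to 0.0854, set as the call begins (left out, the last holds). The fingers move at their own pace and stop on an object; "squeeze" is the grip in N (left out, the last holds). Time passes only in rows, so rows that do not move let the fingers close. It gives the time, the measured TCP pose, the force, the opening and the grip force at its end, in the units of the state.
- state(): the state, without advancing time (a new reading comes with each control period).
- read_camera(name): name is "scene" or "top" or "wrist"; returns the picture (384x512x3 uint8, blue, green, red); there is no depth.
- camera_params(name): a dict with "camera_matrix" (3x3 intrinsics, pixels), "xyz" and "attitude" of the camera in the world; the wrist camera has in their place "tool_from_camera" (4x4, takes a point from camera to tool coordinates, whose origin is the TCP and whose axes are the flange's). Camera axes: x right, y down, z forward; pixel columns grow to the right and rows downward; lengths in m; the calibration is good to about 2 mm. A picture is of the moment at which its call begins: read the wrist's pose just before it. camera_params takes no time and is no camera call.
- sign_off(): hands the job in; it is judged then, once.
The state is a dict: "time": time; "joint_positions": joint angles; "qvel": joint speeds; "tau": joint torques, N m; "eef_pos": TCP position; "orientation": TCP orientation; "force": force on the tool from outside, world axes, zero at the start; "torque": the same for the moment, N m; "width": opening from 0.0 (shut) to 1.0 (fully open); "finger_force": force on a finger pad.
Only numpy, scipy, OpenCV 4.12 (cv2) and the standard library are available. Lean on these libraries where they do the work, as an engineer would, in place of code of your own. Each camera call takes 0.05 s, during which the arm holds its last target. There are 200 camera calls.

TASK

Push the drone's battery pack fully home into its bay until you feel it stop. Then pick up the inspection mirror by its handle and hold it right under the window in the drone's belly, clear of the drone and the bench, tilted so that the bench camera sees the white index mark in the window reflected in the middle of the glass. Finish still holding the mirror steady there; leave the bench camera and the other things on the bench alone.

Things in the scene. Friction and masses are not known exactly. Their poses are not given: they have to be found in the camera images.
- drone: quadcopter, propellers off, clamped by its skids to the bench so that it cannot move. Origin on the bench straight under the belly window; x to the nose (roughly away from the robot), z up. Belly and top plates 130 x 100 mm (x, y) at heights 190 and 234 mm; four 22 mm wide arms at 45 degrees, heights 197 to 218 mm, motors at x, y = +-117 mm, their shafts up to 247 mm.
- gear (a point): point midway between the rear ends of the two skids, at their height of 14 mm. Skids run along the drone's x from -91 to +91 mm at y = +-100 mm, clamp blocks reach in to y = +-78 mm; legs slope from x +-45, y +-40 mm at the belly to x +-60, y +-100 mm at the skids. The space between the legs below the belly is open to front and rear.
- receiver (a point): top of the satellite receiver, a 48 mm disc on a mast: the drone's highest point, 290 mm up, at x 50, y 28 mm of the drone. An equally high thin aerial stands at x 60, y -50 mm. The flight controller on the top plate, 40 mm square around x -5, y 0 mm, reaches up to 248 mm.
- battery (a joint): how far the battery pack is in its bay, in m: 0 = 30 mm out, 0.030 = fully home against a hard stop; it slides along the drone's +x. It takes about 3 N to slide and stays where it is left.
- battery_rear (a point): middle of the battery's flat rear face, 56 mm wide and 34 mm high, looking along the drone's -x and sticking out at the rear between the plates; at height 212 mm. Fully home it is about 81 mm behind the middle of the belly window and still 16 mm behind the plates' rear edge.
- mark (a point): middle of the 26 mm square window in the drone's belly plate, height 193.5 mm, looking down. With the battery fully home, a white square index mark of 16 mm on the battery's underside stands in the middle of this window.
- camera_stand: bench camera on a post with a heavy round foot, fixed before the drone's nose, looking at the space under its belly. Origin on the bench straight under the mark, x horizontally from the mark to the camera, z up. Middle of the black 37 mm lens's front: x 235, y 0, height 160 mm; metal body 44 mm square behind it, top at 210 mm; 110 mm foot from x = 248 to 358 mm.
- sight_near (a point): aiming aid, nothing is seen there: a point in the air on the line from the mark to the lens. With the centre of the glass 65 mm (from 45 to 80) from the mark, the mark shows in the middle of the glass when the line through its centre along its facing direction passes through this point.
- sight_mid (a point): aiming aid, nothing is seen there: a point in the air on the line from the mark to the lens. With the centre of the glass 95 mm (from 80 to 110) from the mark, the mark shows in the middle of the glass when the line through its centre along its facing direction passes through this point.
- sight_far (a point): aiming aid, nothing is seen there: a point in the air on the line from the mark to the lens. With the centre of the glass 125 mm (from 110 to 145) from the mark, the mark shows in the middle of the glass when the line through its centre along its facing direction passes through this point.
- mirror: inspection mirror lying on the bench, glass up, 0.16 kg: ribbed handle 130 mm long (x), 20 mm wide (y), 24 mm high; a thin steel shaft goes on along x to a rectangular mirror, stiffly fixed to it. Origin under the middle of the handle, on its underside; x along the shaft to the mirror, z up. The centre of mass is about 47 mm ahead of the origin.
- glass (a point): centre of the mirror's glass (88 mm along x by 53 mm, in a 92 x 57 mm frame), 235 mm ahead of mirror's origin and 30 mm above its underside. This point's z axis is the way the glass faces: in the tool's x-z plane, tipped 20 degrees from the tool's z towards its x (away from the handle), so with the handle level it faces up and 20 degrees forward.
- spare_pack: bystander: loose spare battery pack, 118 x 56 x 34 mm, on the bench to one side of the drone, with the mirror on the other side; origin under its middle. The two may change sides.
- screwdriver: bystander: screwdriver of about 200 mm lying across the bench between robot and drone, up to 26 mm high, its length along its x.
There are look-alikes about, which are no part of the job. Of the things that look like the camera_stand, the larger one is meant.

How it is judged:
On the way, in this order (a step that is already met when the one before it is completed fails the run):
1. the battery is pushed fully home (value of joint battery above 0.0285 m), for 0.2 s.
2. the mirror is picked up off the bench (height (world z) of mirror above 0.04 m and contact force between the fingers and mirror above 1 N), for 0.2 s.
At the end, for the whole second after the job is handed in: Battery within 1.5 mm of its stop. Mirror held still in the fingers, 40 mm up, off drone and camera; glass faces mark and lens from under the belly (within 50 mm sideways, 45 to 145 mm from the mark), facing line within 20 mm (lengthwise) and 18 mm (across) of the sight point for that distance (all of step 2 and value of joint battery above 0.0285 m and ((distance between mark and glass between 0.045 and 0.08 m and x of sight_near in the frame of glass between -0.02 and 0.02 m and y of sight_near in the frame of glass between -0.018 and 0.018 m) or (distance between mark and glass between 0.08 and 0.11 m and x of sight_mid in the frame of glass between -0.02 and 0.02 m and y of sight_mid in the frame of glass between -0.018 and 0.018 m) or (distance between mark and glass between 0.11 and 0.145 m and x of sight_far in the frame of glass between -0.02 and 0.02 m and y of sight_far in the frame of glass between -0.018 and 0.018 m)) and horizontal distance between mark and glass below 0.05 m and z of mark in the frame of glass above 0.02 m and angle between the z axis of glass and the x axis of camera_stand, either way round below 1.25 rad and height (world z) of glass above 0.04 m and contact force between mirror and drone below 0.3 N and contact force between mirror and camera_stand below 0.3 N and linear speed of mirror below 0.02 m/s and angular speed of mirror below 0.1 rad/s); the arm keeps its last pose, push and grip.
It fails at once if the bench camera is touched (contact force between any of the arm, the fingers, mirror and camera_stand above 1 N).
It fails at once if the spare pack is disturbed (distance of spare_pack from where it was at the start of the episode above 0.02 m).
It fails at once if the screwdriver is disturbed (distance of screwdriver from where it was at the start of the episode above 0.02 m).
It also fails if it takes over 54 s, if anything falls off the work surface, if the arm or the gripper's body presses on something with over 40 N, if the wrist force passes 120 N, or if a joint passes its speed limit or range.

## Working session

There is one attempt and no reset: what is moved stays moved. The work goes in short steps, Python scripts to look and compute and a tool call to move; the robot and the scene stay as the last step left them, time stands still between calls to the robot, and variables do not carry over. Pictures are saved under pics/ and viewed, at most 10 in all, crops included, and the job is handed in when it is done.

Besides the shell and the picture viewer there is one more tool, called in YAML: its name, and indented under it one key for each argument. play_rows: Moves the arm, as the interface text tells. Its arguments: {"type":"object","properties":{"delta_pos":{"type":"array","items":{"type":"array","items":{"type":"number"}}},"twist":{"type":"array","items":{"type":"array","items":{"type":"number"}}},"hand":{"type":"number"},"squeeze":{"type":"number"}},"required":["delta_pos","twist"]}

```bash
mkdir -p pics; python3 - <<'E'
from cell import *
import cv2
s=state();print(s['time'],s['eef_pos'],s['orientation'],s['width'],s['force'])
for n in ['scene','top','wrist']:
    p=camera_params(n);print(n,p)
    cv2.imwrite(f'pics/{n}0.png',read_camera(n))
E
```

```text
0.0 [ 0.26567452 -0.61972221  0.19853489] [ 9.79585939e-01  2.01022320e-01 -6.92958705e-05 -1.18758301e-03] 1.0002469164747791 [-0.22498358  0.31272359  0.32930416]
scene {'camera_matrix': array([[441.28792425,   0.        , 252.89024844],
       [  0.        , 441.28792425, 199.10237702],
       [  0.        ,   0.        ,   1.        ]]), 'xyz': array([1.11188477, 0.26168751, 1.16292263]), 'attitude': array([ 0.50636499,  0.81895802, -0.22747266, -0.14545946])}
top {'camera_matrix': array([[464.56199381,   0.        , 261.56579461],
       [  0.        , 464.56199381, 189.62369781],
       [  0.        ,   0.        ,   1.        ]]), 'xyz': array([0.36541422, 0.02356745, 1.63775337]), 'attitude': array([ 0.70992263, -0.7006958 ,  0.05173657, -0.04856529])}
wrist {'camera_matrix': array([[293.02367182,   0.        , 255.83851542],
       [  0.        , 293.02367182, 189.8104551 ],
       [  0.        ,   0.        ,   1.        ]]), 'tool_from_camera': array([[ 6.04166869e-04, -9.51408161e-01, -3.07932048e-01,
         8.04141014e-02],
       [ 9.99999817e-01,  5.74515497e-04,  1.86950423e-04,
         8.86015296e-04],
       [-9.54424449e-07, -3.07932105e-01,  9.51408335e-01,
        -1.74694578e-01],
       [ 0.00000000e+00,  0.00000000e+00,  0.00000000e+00,
         1.00000000e+00]])}
```

View pics/top0.png

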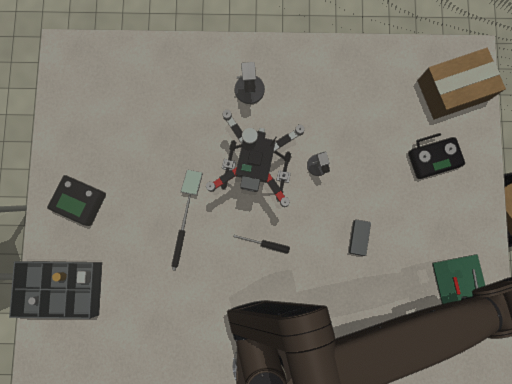

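View pics/scene0.png

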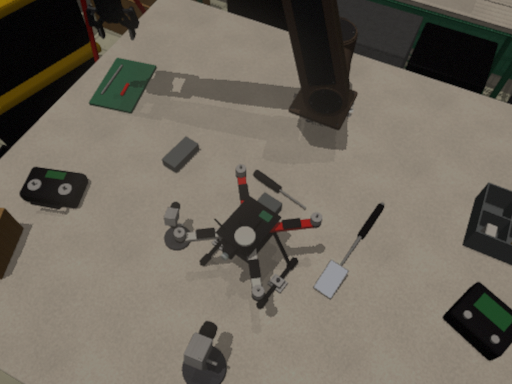

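```bash
cat > h.py <<'E'
import numpy as np,cv2
from cell import *
from scipy.spatial.transform import Rotation as R
def cam(n,st=None):
    p=camera_params(n)
    if n=='wrist':
        s=st or state();T=np.eye(4);T[:3,:3]=R.from_quat(s['orientation']).as_matrix();T[:3,3]=s['eef_pos']
        T=T@p['tool_from_camera'];return p['camera_matrix'],T[:3,:3],T[:3,3]
    return p['camera_matrix'],R.from_quat(p['attitude']).as_matrix(),np.array(p['xyz'])
def ray(c,uv):
    K,M,t=c;return t,M@np.linalg.inv(K)@np.array([*uv,1.])
def atz(c,uv,z):
    t,d=ray(c,uv);return t+d*(z-t[2])/d[2]
def proj(c,P):
    K,M,t=c;q=(np.atleast_2d(P)-t)@M@K.T;return q[:,:2]/q[:,2:]
def tri(obs):
    A=0;b=0
    for c,uv in obs:
        t,d=ray(c,uv);d=d/np.linalg.norm(d);Q=np.eye(3)-np.outer(d,d);A=A+Q;b=b+Q@t
    return np.linalg.solve(A,b)
E
python3 - <<'E'
from h import *
T=cam('top');S=cam('scene')
for n,uvt,uvs,z in [('recv',(250,135),(245,236),.29),('cambase',(249,89),None,.0),('spare',(360,238),(181,154),.034),('driver',(262,242),(280,190),.012),('glass',(192,183),(331,279),.03),('handle',(178,249),(371,220),.02)]:
    print(n,atz(T,uvt,z).round(3), atz(S,uvs,z).round(3) if uvs else '')
t=cv2.imread('pics/top0.png');s=cv2.imread('pics/scene0.png')
a=cv2.resize(t[60:280,160:330],None,fx=2.7,fy=2.7,interpolation=3)
b=cv2.resize(s[155:384,155:325],None,fx=2.6,fy=2.6,interpolation=3)
h=min(len(a),len(b),594);cv2.imwrite('pics/c1.png',a);cv2.imwrite('pics/c2.png',b);print(a.shape,b.shape)
E
```

```text
recv [0.722 0.055 0.29 ] [0.726 0.058 0.29 ]
cambase [0.972 0.069 0.   ] 
spare [ 0.431 -0.323  0.034] [ 0.445 -0.316  0.034]
driver [0.414 0.014 0.012] [0.413 0.018 0.012]
glass [0.615 0.262 0.03 ] [0.622 0.265 0.03 ]
handle [0.386 0.304 0.02 ] [0.393 0.304 0.02 ]
(594, 459, 3) (595, 442, 3)
```

View pics/c1.png

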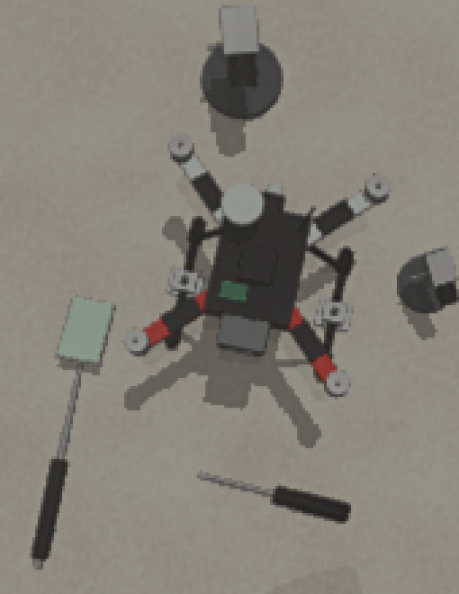

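View pics/c2.png

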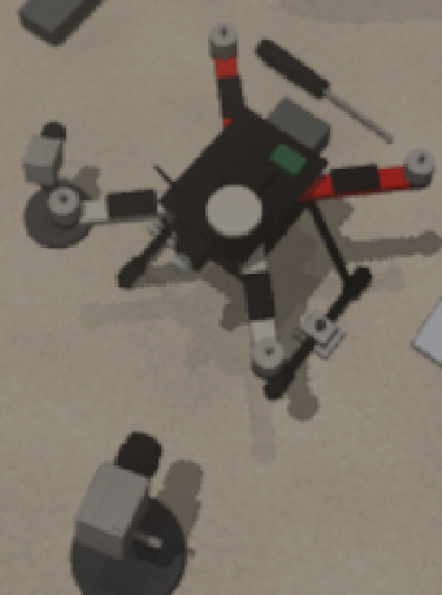

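```bash
python3 - <<'E'
from h import *
from scipy.optimize import least_squares
T=cam('top');S=cam('scene')
t=lambda a,b:np.array([a/2.7+160,b/2.7+60]);s=lambda a,b:np.array([a/2.6+155,b/2.6+155])
P=np.array([[.117,.117,.245],[.117,-.117,.245],[-.117,.117,.245],[-.117,-.117,.245],[.05,.028,.29]])
ut=np.array([t(180,145),t(377,185),t(136,340),t(338,381),t(243,203)])
us=np.array([s(268,352),s(65,203),s(420,160),s(223,36),s(234,210)])
def W(p,P):
    M=R.from_euler('z',p[2]).as_matrix();return P@M.T+[p[0],p[1],0]
f=lambda p:np.concatenate([(proj(T,W(p,P))-ut).ravel(),(proj(S,W(p,P))-us).ravel()])
r=least_squares(f,[.68,.03,0]);print('drone',r.x,np.degrees(r.x[2]));print(r.fun.reshape(2,-1,2).round(1))
d=r.x
print('mark',d[:2],'batt home',W(d,np.array([[-.081,0,.212],[-.111,0,.212]])))
print('batt rear tri', [atz(T,t(243,350),.229)])
c=atz(T,t(242,78),.008);print('foot',c, 'lens bottom/…',atz(T,t(240,30),.21), 'lens scene',atz(S,s(138,453),.165))
v=c[:2]-d[:2];print('cam dir',np.degrees(np.arctan2(v[1],v[0])),np.hypot(*v))
# mirror
g=atz(T,t(86,330),.03);g2=atz(S,(331,279),.03)
for nm,a in [('rear end',(40,555)),('front end',(60,460)),('shaft end',(80,366))]: print(nm,atz(T,t(*a),.015))
print('glass',g,g2)
E
```

```text
drone [ 0.67078007  0.04025121 -0.19076136] -10.929821028164957
[[[-1.  -2.2]
  [ 0.1 -2.1]
  [-1.1 -1.4]
  [-0.2 -1.1]
  [-1.  -1.2]]

 [[ 0.7 -0.9]
  [-1.5 -2.3]
  [ 1.2 -1.7]
  [-0.2 -2.9]
  [ 0.2 -0.1]]]
mark [0.67078007 0.04025121] batt home [[0.5912494  0.05560933 0.212     ]
 [0.56179359 0.06129753 0.212     ]]
batt rear tri [array([0.56630924, 0.05393985, 0.229     ])]
foot [0.9698719  0.06609377 0.008     ] lens bottom/… [0.95461309 0.06418366 0.21      ] lens scene [0.91554271 0.06071012 0.165     ]
cam dir 4.938288903432325 0.3002061961449566
rear end [0.32917774 0.31320096 0.015     ]
front end [0.45037777 0.29216407 0.015     ]
shaft end [0.57290167 0.27062389 0.015     ]
glass [0.61814004 0.26219489 0.03      ] [0.62233489 0.2649405  0.03      ]
```

play_rows:
  delta_pos:
    - [0.0328,-0.0246,-0.0186]
    - [0.0328,-0.0246,-0.0186]
    - [0.0328,-0.0246,-0.0186]
    - [0.0328,-0.0246,-0.0186]
    - [0.0328,-0.0246,-0.0186]
    - [0.0328,-0.0246,-0.0186]
    - [0.0328,-0.0246,-0.0186]
    - [0.0328,-0.0246,0]
    - [0.0328,-0.0246,0]
    - [0.0228,-0.0349,0]
    - [0.0228,-0.0349,0]
    - [0.0228,-0.0349,0]
    - [0.0228,-0.0349,0]
    - [0.0228,-0.0349,0]
    - [0.0228,-0.0349,0]
    - [0.0228,-0.0349,0]
    - [0.0228,-0.0349,0]
    - [0.0228,-0.0349,0]
  twist:
    - [0,0,0]
    - [0,0,0]
    - [0,0,0]
    - [0,0,0]
    - [0,0,0]
    - [0,0,0]
    - [0,0,0]
    - [0,0,0]
    - [0,0,0]
    - [0,0,0]
    - [0,0,0]
    - [0,0,0]
    - [0,0,0]
    - [0,0,0]
    - [0,0,0]
    - [0,0,0]
    - [0,0,0]
    - [0,0,0]
  hand: 0

```text
time: 1.95
eef_pos: [0.5147, 0.0706, 0.3299]
orientation: [0.98, 0.201, -0.0, 0.0]
force: [-0.1, -0.4, 0.5]
width: -0.003
finger_force: 0.0
```

play_rows:
  delta_pos:
    - [0,0,0]
    - [0,0,0]
    - [0,0,0]
    - [0,0,0]
    - [0,0,0]
    - [0,0,0]
    - [0,0,0]
    - [0,0,0]
    - [0,0,0]
    - [0,0,0]
    - [0,0,0]
    - [0,0,0]
    - [0,0,0]
    - [0,0,0]
    - [0,0,0]
    - [0,0,0]
    - [0,0,0]
    - [0,0,0]
  twist:
    - [0,0,-8.58]
    - [0,0,-8.58]
    - [0,0,-8.58]
    - [0,0,-8.58]
    - [0,0,-8.58]
    - [0,0,-8.58]
    - [0,0,-8.58]
    - [0,0,-8.58]
    - [0,0,-8.58]
    - [0,0,-8.58]
    - [0,0,-8.58]
    - [0,0,-8.58]
    - [0,0,-8.58]
    - [0,0,-8.58]
    - [0,0,-8.58]
    - [0,0,-8.58]
    - [0,0,-8.58]
    - [0,0,0]

```text
time: 3.75
eef_pos: [0.5147, 0.0689, 0.3297]
orientation: [0.095, 0.995, -0.0, -0.0]
force: [0.2, -0.1, -0.3]
width: 0.001
finger_force: 0.0
```

```bash
python3 - <<'E'
from h import *
s=state();print(s['time'],s['eef_pos'],R.from_quat(s['orientation']).as_matrix().round(3),s['joint_positions'],s['force'])
im=read_camera('wrist');cv2.imwrite('pics/w1.png',im);cv2.imwrite('pics/w1b.png',cv2.resize(im,(800,600),interpolation=3))
E
```

```text
3.75 [0.51469351 0.06887377 0.32972685] [[-0.982  0.19  -0.001]
 [ 0.19   0.982  0.   ]
 [ 0.001 -0.    -1.   ]] [-6.25231035e-02 -1.33890503e-01  1.78929793e+00 -5.45751759e-06
  1.48686271e+00 -1.44206714e+00] [ 0.19761074 -0.08847572 -0.2641826 ]
```

View pics/w1b.png

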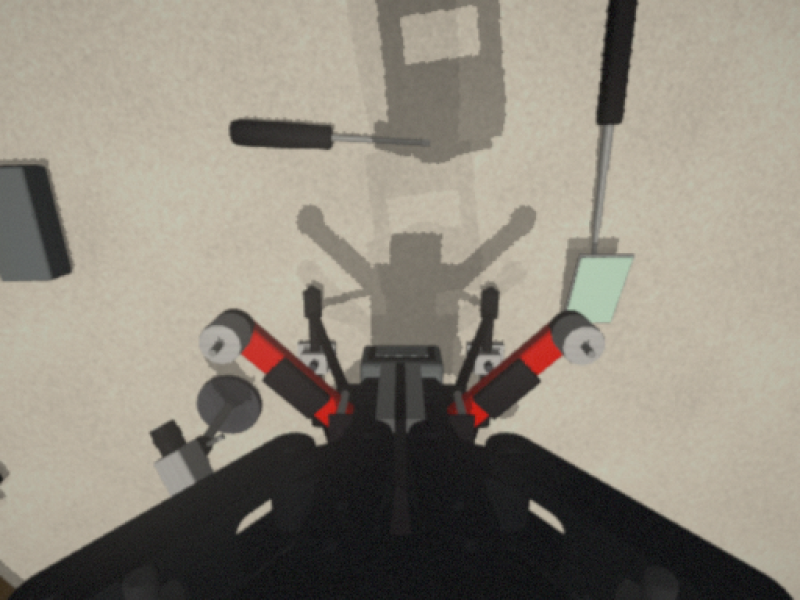

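```bash
cat > pts.py <<'E'
from h import *
from scipy.optimize import least_squares
T=cam('top');S=cam('scene')
t=lambda a,b:np.array([(a+.5)/2.7+159.5,(b+.5)/2.7+59.5]);s=lambda a,b:np.array([(a+.5)/2.6+154.5,(b+.5)/2.6+154.5])
w=lambda a,b:np.array([(a+.5)/1.5625-.5,(b+.5)/1.5625-.5])
E
python3 - <<'E'
from pts import *
C=cam('wrist')
for z in (.235,.24,.247):
    l=atz(C,w(581,345),z);r=atz(C,w(220,343),z);l[0]
    print(z,r,l,np.linalg.norm(l-r), np.degrees(np.arctan2(-(r-l)[0],(l-r)[1])))
P=np.array([[.117,.117,.24],[.117,-.117,.24],[-.117,.117,.24],[-.117,-.117,.24],[.05,.028,.29]])
ut=np.array([t(180,145),t(377,185),t(136,340),t(338,381),t(243,203)])
us=np.array([s(268,352),s(65,203),s(420,160),s(223,36),s(234,210)])
uw=np.array([w(581,345),w(220,343)])
def W(p,P,dz=0):
    M=R.from_euler('z',p[2]).as_matrix();P=P.copy();P[:4,2]+=dz;return P@M.T+[p[0],p[1],0]
def f(p):
    Q=W(p,P,p[3]);return np.concatenate([(proj(T,Q)-ut).ravel(),(proj(S,Q)-us).ravel(),(proj(C,Q[2:4])-uw).ravel()])
r=least_squares(f,[.68,.03,0,0],x_scale=[.01,.01,.05,.01]);print(r.x,np.degrees(r.x[2]));print(r.fun.reshape(-1,2).round(1))
print('batt top edge rear', atz(C,w(401,347),.229))
for p in [(580,255),(634,255),(610,321),(567,321)]: print(atz(C,w(*p),.03).round(4))
for p in [(596,123),(623,123),(609,60),(607,0)]: print('handle',atz(C,w(*p),.02).round(4))
E
```

```text
0.235 [ 0.53281512 -0.05181988  0.235     ] [0.57855018 0.17458082 0.235     ] 0.23097396885602986 11.42058823545468
0.24 [ 0.53107935 -0.04930273  0.24      ] [0.57596604 0.17289832 0.24      ] 0.22668948063463673 11.420588235454675
0.247 [ 0.52864926 -0.04577871  0.247     ] [0.57234823 0.17054282 0.247     ] 0.22069119712468627 11.420588235454678
[ 0.67050653  0.03877095 -0.19396151 -0.00692816] -11.113176027918271
[[ 0.2 -0.7]
 [ 0.6 -0.5]
 [ 0.  -0.6]
 [ 0.2 -0.1]
 [-0.1 -0.8]
 [ 0.1  0.9]
 [-1.  -0.2]
 [ 0.3  0.8]
 [-0.  -0.2]
 [-0.2 -0.2]
 [ 0.8 -1.3]
 [-0.8 -0.2]]
batt top edge rear [0.56042044 0.06071963 0.229     ]
[0.5803 0.2501 0.03  ]
[0.5913 0.3061 0.03  ]
[0.6616 0.2772 0.03  ]
[0.6525 0.2305 0.03  ]
handle [0.4522 0.279  0.02  ]
handle [0.4574 0.3053 0.02  ]
handle [0.3981 0.2947 0.02  ]
handle [0.3476 0.2956 0.02  ]
```

play_rows:
  delta_pos:
    - [0,0,0.03]
    - [0,0,0.03]
    - [0,0,0.03]
    - [0,0,0.028]
    - [-0.015,0,0]
    - [-0.015,0,0]
    - [-0.008,0,0]
    - [-0.006,0,0]
    - [-0.006,0,0]
    - [-0.006,0,0]
    - [0,0,0]
  twist:
    - [0,0,0]
    - [0,0,0]
    - [0,0,0]
    - [0,0,0]
    - [0,0,0]
    - [0,0,0]
    - [0,0,0]
    - [0,0,0]
    - [0,0,0]
    - [0,0,0]
    - [0,0,0]

```text
time: 4.9
eef_pos: [0.5704, 0.0581, 0.2123]
orientation: [0.096, 0.995, -0.0, 0.0]
force: [0.4, 0.6, 0.2]
width: 0.002
finger_force: 0.0
```

play_rows:
  delta_pos:
    - [-0.006,0,0]
    - [-0.004,0,0]
  twist:
    - [0,0,0]
    - [0,0,0]

```text
time: 5.1
eef_pos: [0.58, 0.0563, 0.2122]
orientation: [0.095, 0.995, 0.0, 0.0]
force: [0.3, 0.0, 0.3]
width: -0.003
finger_force: 0.0
```

play_rows:
  delta_pos:
    - [-0.004,0,0]
  twist:
    - [0,0,0]

```text
time: 5.2
eef_pos: [0.5839, 0.0555, 0.2122]
orientation: [0.095, 0.995, 0.0, 0.0]
force: [-0.1, 0.3, -0.7]
width: -0.001
finger_force: 0.0
```

```bash
python3 - <<'E'
from h import *
a=read_camera('wrist')[190:330,150:360];b=read_camera('top')[100:205,200:310];c=read_camera('scene')[180:285,190:330]
print(state()['force'])
f=lambda i,w,h:cv2.resize(i,(w,h),interpolation=3)
cv2.imwrite('pics/p1.png',np.hstack([f(b,400,382),f(c,400,382)]))
cv2.imwrite('pics/p1w.png',f(a,630,420))
E
```

```text
[ 0.52485862 -0.48094541 -0.78036121]
```

View pics/p1.png

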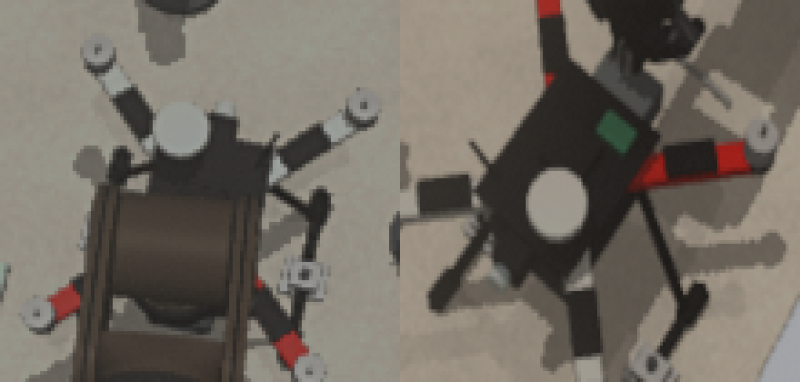

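play_rows:
  delta_pos:
    - [-0.004,0,0]
  twist:
    - [0,0,0]

```text
time: 5.45
eef_pos: [0.5874, 0.055, 0.2121]
orientation: [0.095, 0.995, 0.0, -0.0]
force: [-0.9, -0.8, -1.2]
width: -0.0
finger_force: 0.0
```

play_rows:
  delta_pos:
    - [-0.004,0,0]
  twist:
    - [0,0,0]

```text
time: 5.55
eef_pos: [0.5917, 0.0541, 0.2122]
orientation: [0.095, 0.995, 0.0, 0.0]
force: [-0.7, -0.4, 1.2]
width: 0.003
finger_force: 0.0
```

```bash
python3 - <<'E'
from h import *
c=read_camera('scene')[150:255,220:360];d=cv2.imread('pics/scene0.png')[150:255,220:360]
f=lambda i,w,h:cv2.resize(i,(w,h),interpolation=3)
cv2.imwrite('pics/p2.png',np.hstack([f(d,400,300),f(c,400,300)]))
E
```

```text
(no output)
```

View pics/p2.png

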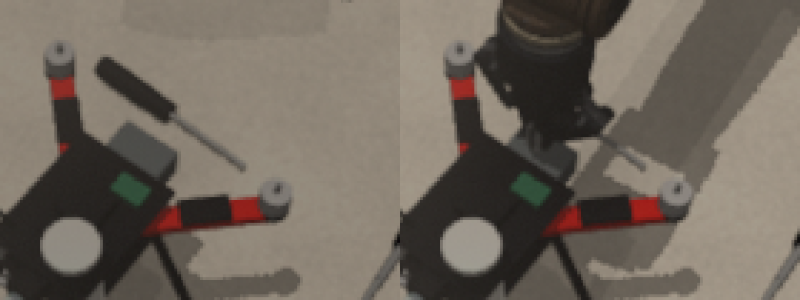

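```bash
python3 - <<'E'
from h import *
S=cam('scene');g=lambda P:((proj(S,P)-[220,150])/.35).round(0)
s=state();p=np.array(s['eef_pos']);u=R.from_quat(s['orientation']).as_matrix();print(p,s['force'])
print('tcp/tips/grasp',g([p,p+.008*u[:,2],p-.011*u[:,2],p-.0541*u[:,2]]))
y=-.194;M=R.from_euler('z',y).as_matrix();D=np.array([.6705,.0388,0])
for x in(-.111,-.081,-.065): print(x,g(np.array([[x,.028,.229],[x,-.028,.229],[x,0,.212]])@M.T+D).tolist())
print(M.T@(p-D))
E
```

```text
[0.59225698 0.05384193 0.21220861] [ 0.43893654 -1.29105818  0.20369623]
tcp/tips/grasp [[137. 161.]
 [137. 165.]
 [137. 154.]
 [139. 128.]]
-0.111 [[185.0, 144.0], [134.0, 110.0], [158.0, 137.0]]
-0.081 [[165.0, 167.0], [113.0, 133.0], [138.0, 160.0]]
-0.065 [[154.0, 180.0], [102.0, 146.0], [127.0, 173.0]]
[-0.07967512 -0.00032435  0.21220861]
```

View pics/p1w.png

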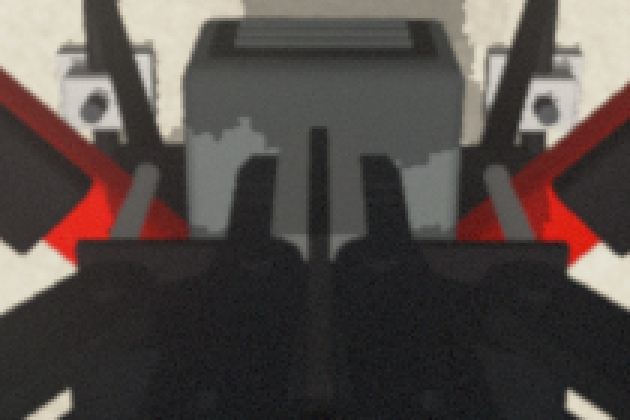

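play_rows:
  delta_pos:
    - [0.02,0,0]
    - [0.03,0,0]
    - [0.025,0,0]
    - [0,0,0.022]
    - [-0.015,0,0]
    - [-0.015,0,0]
    - [-0.005,0,0]
    - [-0.004,0,0]
  twist:
    - [0,0,0]
    - [0,0,0]
    - [0,0,0]
    - [0,0,0]
    - [0,0,0]
    - [0,0,0]
    - [0,0,0]
    - [0,0,0]

```text
time: 6.4
eef_pos: [0.5564, 0.0608, 0.1901]
orientation: [0.095, 0.995, 0.0, -0.0]
force: [0.3, 0.4, -0.2]
width: 0.001
finger_force: 0.0
```

play_rows:
  delta_pos:
    - [-0.004,0,0]
    - [-0.004,0,0]
  twist:
    - [0,0,0]
    - [0,0,0]

```text
time: 6.6
eef_pos: [0.5632, 0.0595, 0.1901]
orientation: [0.095, 0.995, -0.0, -0.001]
force: [-3.7, -0.8, 2.4]
width: 0.0
finger_force: 1.6
```

play_rows:
  delta_pos:
    - [-0.004,0,0]
    - [-0.004,0,0]
  twist:
    - [0,0,0]
    - [0,0,0]

```text
time: 6.8
eef_pos: [0.5716, 0.0579, 0.1901]
orientation: [0.095, 0.995, -0.0, -0.001]
force: [-3.9, -0.0, 1.2]
width: 0.0
finger_force: 1.6
```

play_rows:
  delta_pos:
    - [-0.004,0,0]
    - [-0.004,0,0]
  twist:
    - [0,0,0]
    - [0,0,0]

```text
time: 7.0
eef_pos: [0.5798, 0.0563, 0.1901]
orientation: [0.095, 0.995, -0.0, -0.0]
force: [-3.5, -0.1, 0.4]
width: -0.0
finger_force: 1.6
```

play_rows:
  delta_pos:
    - [-0.004,0,0]
  twist:
    - [0,0,0]

```text
time: 7.1
eef_pos: [0.5807, 0.0561, 0.1901]
orientation: [0.095, 0.995, 0.0, -0.005]
force: [-19.5, 2.0, 9.0]
width: 0.003
finger_force: 9.5
```

play_rows:
  delta_pos:
    - [-0.003,0,0]
  twist:
    - [0,0,0]

```text
time: 7.2
eef_pos: [0.5805, 0.0561, 0.1901]
orientation: [0.095, 0.995, 0.0, -0.01]
force: [-25.4, 3.0, 14.0]
width: -0.001
finger_force: 13.2
```

play_rows:
  delta_pos:
    - [-0.003,0,0]
  twist:
    - [0,0,0]

```text
time: 7.3
eef_pos: [0.5803, 0.0562, 0.1901]
orientation: [0.095, 0.995, 0.0, -0.014]
force: [-34.4, 4.0, 17.9]
width: 0.001
finger_force: 17.6
```

play_rows:
  delta_pos:
    - [0.02,0,0]
    - [0.03,0,0]
    - [0.03,0,0]
    - [0,0,0.04]
    - [0,0,0.04]
    - [0,0,0.04]
    - [0,0,0.035]
    - [0,0,0.01]
    - [0,0,0.005]
    - [0,0,0.004]
  twist:
    - [0,0,0]
    - [0,0,0]
    - [0,0,0]
    - [0,0,0]
    - [0,0,0]
    - [0,0,0]
    - [0,0,0]
    - [0,0,0]
    - [0,0,0]
    - [0,0,0]

```text
time: 8.3
eef_pos: [0.5129, 0.0695, 0.0174]
orientation: [0.095, 0.995, 0.0, 0.002]
force: [-0.0, -0.7, 0.6]
width: 0.003
finger_force: 0.0
```

play_rows:
  delta_pos:
    - [0,0,0.004]
  twist:
    - [0,0,0]

```text
time: 8.4
eef_pos: [0.5132, 0.0695, 0.014]
orientation: [0.095, 0.995, 0.0, 0.002]
force: [-0.9, 0.2, -0.3]
width: -0.001
finger_force: 0.0
```

play_rows:
  delta_pos:
    - [0,0,0.004]
  twist:
    - [0,0,0]

```text
time: 8.5
eef_pos: [0.5126, 0.0695, 0.0095]
orientation: [0.095, 0.995, 0.0, 0.002]
force: [0.5, 0.6, 0.5]
width: -0.004
finger_force: 0.0
```

play_rows:
  delta_pos:
    - [0,0,0.003]
  twist:
    - [0,0,0]

```text
time: 8.6
eef_pos: [0.5118, 0.0696, 0.0058]
orientation: [0.095, 0.995, 0.0, 0.001]
force: [0.2, 0.2, -0.3]
width: -0.001
finger_force: 0.0
```

play_rows:
  delta_pos:
    - [0,0,0.004]
  twist:
    - [0,0,0]

```text
time: 8.7
eef_pos: [0.5115, 0.0696, 0.0015]
orientation: [0.095, 0.995, 0.0, 0.001]
force: [-0.5, 0.4, 0.3]
width: -0.001
finger_force: 0.0
```

play_rows:
  delta_pos:
    - [0,0,0.004]
  twist:
    - [0,0,0]

```text
time: 8.8
eef_pos: [0.5112, 0.0696, -0.0029]
orientation: [0.095, 0.995, 0.0, 0.0]
force: [0.1, -1.0, 0.5]
width: -0.002
finger_force: 0.0
```

play_rows:
  delta_pos:
    - [0,0,0.004]
  twist:
    - [0,0,0]

```text
time: 8.9
eef_pos: [0.511, 0.0697, -0.0071]
orientation: [0.095, 0.995, 0.0, 0.0]
force: [0.2, -0.6, -0.4]
width: 0.002
finger_force: 0.0
```

play_rows:
  delta_pos:
    - [0,0,0.003]
  twist:
    - [0,0,0]

```text
time: 9.0
eef_pos: [0.5108, 0.0696, -0.0104]
orientation: [0.095, 0.995, -0.0, -0.0]
force: [-0.1, 0.1, 0.9]
width: -0.001
finger_force: 0.0
```

play_rows:
  delta_pos:
    - [0,0,0.003]
  twist:
    - [0,0,0]

```text
time: 9.1
eef_pos: [0.5109, 0.0697, -0.0132]
orientation: [0.095, 0.995, 0.0, -0.0]
force: [-0.2, 0.4, -0.1]
width: -0.005
finger_force: 0.0
```

play_rows:
  delta_pos:
    - [0,0,0.003]
  twist:
    - [0,0,0]

```text
time: 9.2
eef_pos: [0.511, 0.0696, -0.0161]
orientation: [0.095, 0.995, -0.0, -0.0]
force: [0.6, 0.3, 0.9]
width: -0.001
finger_force: 0.0
```

play_rows:
  delta_pos:
    - [0,0,0.003]
  twist:
    - [0,0,0]

```text
time: 9.3
eef_pos: [0.511, 0.0696, -0.0191]
orientation: [0.095, 0.995, 0.0, 0.0]
force: [0.5, -0.5, -1.0]
width: -0.0
finger_force: 0.0
```

play_rows:
  delta_pos:
    - [0,0,0.003]
  twist:
    - [0,0,0]

```text
time: 9.4
eef_pos: [0.511, 0.0696, -0.0221]
orientation: [0.095, 0.995, -0.0, 0.0]
force: [0.1, 0.3, 0.6]
width: 0.004
finger_force: 0.0
```

play_rows:
  delta_pos:
    - [0,0,0.003]
  twist:
    - [0,0,0]

```text
time: 9.5
eef_pos: [0.5111, 0.0696, -0.0251]
orientation: [0.095, 0.995, 0.0, 0.0]
force: [0.2, 0.7, -0.5]
width: 0.001
finger_force: 0.0
```

```bash
python3 - <<'E'
from h import *
s=state();print(s['eef_pos'],s['force'])
im=read_camera('wrist')[110:310,130:382]
cv2.imwrite('pics/w2.png',cv2.resize(im,(756,600),interpolation=3))
E
```

```text
[ 0.51106115  0.06964374 -0.02507458] [ 0.18435648  0.70322329 -0.4533101 ]
```

View pics/w2.png

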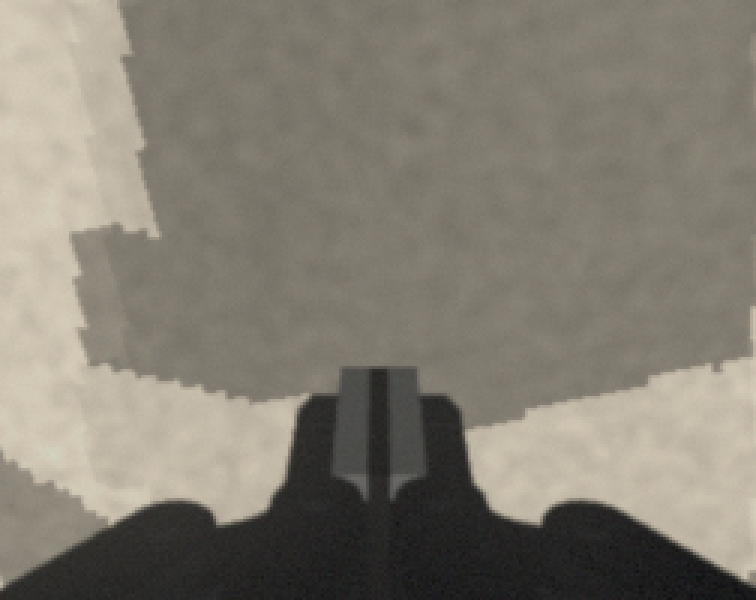

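play_rows:
  delta_pos:
    - [0,0,0.004]
    - [0,0,0.003]
  twist:
    - [0,0,0]
    - [0,0,0]

```text
time: 9.75
eef_pos: [0.5111, 0.0696, -0.0315]
orientation: [0.095, 0.995, -0.0, -0.0]
force: [-8.9, 0.4, 26.9]
width: -0.003
finger_force: 13.2
```

play_rows:
  delta_pos:
    - [0,0,0.003]
  twist:
    - [0,0,0]

```text
time: 9.85
eef_pos: [0.511, 0.0696, -0.0315]
orientation: [0.095, 0.995, -0.0, -0.002]
force: [-17.9, -0.4, 43.3]
width: -0.001
finger_force: 21.5
```

play_rows:
  delta_pos:
    - [0,0,-0.044]
    - [0,0,-0.044]
    - [0,0,-0.044]
    - [0,0,-0.044]
    - [0,0,-0.044]
    - [0.0241,0.0346,0]
    - [0.0241,0.0346,0]
    - [0.0241,0.0346,0]
    - [0.0241,0.0346,0]
    - [0.0241,0.0346,0]
    - [0.0241,0.0346,0]
    - [0,0,0]
    - [0,0,0]
    - [0,0,0]
    - [0,0,0]
    - [0,0,0]
  twist:
    - [0,0,0]
    - [0,0,0]
    - [0,0,0]
    - [0,0,0]
    - [0,0,0]
    - [0,0,0]
    - [0,0,0]
    - [0,0,0]
    - [0,0,0]
    - [0,0,0]
    - [0,0,0]
    - [0,0,-1.6]
    - [0,-8.34,0]
    - [0,-8.34,0]
    - [0,-8.34,0]
    - [0,0,0]
  hand: 0.0854
  squeeze: 60

```text
time: 11.45
eef_pos: [0.405, 0.3001, 0.1822]
orientation: [0.078, 0.973, -0.019, 0.215]
force: [-0.1, 0.1, -0.2]
width: 0.995
finger_force: 0.0
```

```bash
cat > go.py <<'E'
import sys
from h import *
# target TCP pos, u heading deg, lean deg -> shift in tool axes, rotvec tool deg
def go(p,head,lean):
    s=state();M=R.from_quat(s['orientation']);h=np.radians(head);l=np.radians(lean)
    u=np.array([np.cos(h),np.sin(h),0]);k=np.array([0,0,1.]);z=u*np.sin(l)-k*np.cos(l);x=-u*np.cos(l)-k*np.sin(l)
    G=R.from_matrix(np.c_[x,np.cross(z,x),z])
    print('t',s['time'],'at',np.round(s['eef_pos'],4),'F',np.round(s['force'],1),'w',s['width']*85.4,'q',np.degrees(s['joint_positions']).round(0))
    print('shift tool',M.inv().apply(np.array(p)-s['eef_pos']).round(4),'twist',(M.inv()*G).as_rotvec(degrees=True).round(2))
    print('Rot\n',M.as_matrix().round(3))
    return G
E
python3 - <<'E'
from go import *
go([.4496,.2936,-.0208],-9.4,25)
C=cam('wrist');im=read_camera('wrist');cv2.imwrite('pics/w3.png',cv2.resize(im,(800,600),interpolation=3))
u=np.array([.9866,-.1633,0]);O=np.array([.3887,.3036,0.])
print(((proj(C,[O+u*.065+[0,0,.012],O-u*.065+[0,0,.012],O+u*.235+[0,0,.03]])+.5)*1.5625-.5).round(0))
E
```

```text
t 11.45 at [0.405  0.3001 0.1822] F [-0.1  0.1 -0.2] w 84.9472474129529 q [ 34. -14. 126. -22.  52. -35.]
shift tool [0.0445 0.0014 0.2032] twist [-0.09 -0.13  0.31]
Rot
 [[-0.896  0.159  0.415]
 [ 0.143  0.987 -0.07 ]
 [-0.421 -0.004 -0.907]]
[[401. 217.]
 [403.  21.]
 [400. 375.]]
```

View pics/w3.png

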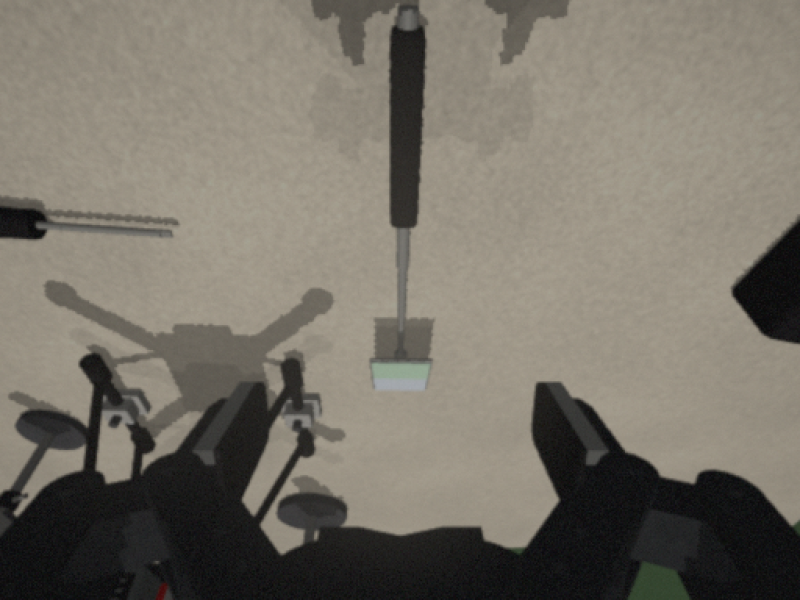

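```bash
python3 - <<'E'
from pts import *
C=cam('wrist')
a=atz(C,w(408,28),.018);b=atz(C,w(403.5,226),.018);g=atz(C,w(400.5,375),.028)
for n,p in zip('abg',(a,b,g)):print(n,p.round(4))
for p,q in((a,b),(b,g),(a,g)):print(np.degrees(np.arctan2(*(q-p)[1::-1])),np.linalg.norm((q-p)[:2]))
E
```

```text
a [0.3291 0.3174 0.018 ]
b [0.4595 0.2944 0.018 ]
g [0.6265 0.2653 0.028 ]
-9.970388519186129 0.1324244650599529
-9.895323821171365 0.16956828704981267
-9.928239850492128 0.3019926882962682
```

play_rows:
  delta_pos:
    - [0.02,0.0018,0.02]
    - [0.02,0.0018,0.03]
    - [0,0,0.04]
    - [0,0,0.04]
    - [0,0,0.03]
    - [0,0,0.02]
    - [0,0,0.015]
    - [0,0,0.008]
    - [0,0,0]
  twist:
    - [0.3,0,0.7]
    - [0,0,0]
    - [0,0,0]
    - [0,0,0]
    - [0,0,0]
    - [0,0,0]
    - [0,0,0]
    - [0,0,0]
    - [0,0,0]

```text
time: 12.4
eef_pos: [0.4591, 0.2948, -0.0164]
orientation: [0.087, 0.973, -0.02, 0.215]
force: [0.2, -0.3, -0.6]
width: 1.001
finger_force: 0.0
```

play_rows:
  delta_pos:
    - [0,0,0]
    - [0,0,0]
    - [0,0,0]
    - [0,0,0]
    - [0,0,0]
    - [0,0,0]
    - [0,0,0]
    - [0,0,0]
  twist:
    - [0,0,0]
    - [0,0,0]
    - [0,0,0]
    - [0,0,0]
    - [0,0,0]
    - [0,0,0]
    - [0,0,0]
    - [0,0,0]
  hand: 0
  squeeze: 60

```text
time: 13.2
eef_pos: [0.4582, 0.2961, -0.0149]
orientation: [0.086, 0.972, -0.019, 0.216]
force: [-2.7, -0.4, 6.1]
width: 0.215
finger_force: 60.1
```

play_rows:
  delta_pos:
    - [-0.006,0,-0.013]
    - [-0.0126,0,-0.0272]
    - [-0.0126,0,-0.0272]
    - [-0.0126,0,-0.0272]
    - [-0.0126,0,-0.0272]
    - [0,0,0]
    - [0,0,0]
  twist:
    - [0,0,0]
    - [0,0,0]
    - [0,0,0]
    - [0,0,0]
    - [0,0,0]
    - [0,0,0]
    - [0,0,0]
  squeeze: 90

```text
time: 13.9
eef_pos: [0.4571, 0.2956, 0.118]
orientation: [0.086, 0.972, -0.019, 0.216]
force: [-0.8, 0.3, -2.1]
width: 0.203
finger_force: 89.3
```

```bash
cat > mir.py <<'E'
from h import *
Tg=np.eye(4);Tg[:3,:3]=R.from_quat([0.086,0.972,-0.019,0.216]).as_matrix();Tg[:3,3]=[.4582,.2961,-.0149]
h=np.arctan2(*(-Tg[:2,0])[::-1])
def tool(s):
    T=np.eye(4);T[:3,:3]=R.from_quat(s['orientation']).as_matrix();T[:3,3]=s['eef_pos'];return T
def mirror0(org=(.394,.3055,0)):
    T=np.eye(4);T[:3,:3]=R.from_euler('z',h).as_matrix();T[:3,3]=org;
    q=np.linalg.inv(Tg)@T; return q
c,sn=np.cos(np.radians(20)),np.sin(np.radians(20))
Gm=np.eye(4);Gm[:3,:3]=np.array([[c,0,sn],[0,1,0],[-sn,0,c]]);Gm[:3,3]=[.235,0,.03]
E
python3 - <<'E'
from mir import *
s=state();print(np.degrees(h),s['time'],s['eef_pos'],s['width'],s['finger_force'],s['force'])
X=mirror0();print('mirror in tool',X.round(4))
W=tool(s)@X;print('mirror',W[:3,3].round(4));G=W@Gm;print('glass',G[:3,3])
cor=np.array([[a*.046,b*.0285,0,1] for a,b in((1,1),(1,-1),(-1,-1),(-1,1))])@G.T
hd=np.array([[a,0,.012,1] for a in(-.065,.065)])@W.T
for n in('top','scene','wrist'):
    C=cam(n,s);im=read_camera(n);cv2.imwrite(f'pics/m_{n}.png',im)
    q=proj(C,cor[:,:3]);print(n,'pred cor',q.round(1).tolist(),'hd',proj(C,hd[:,:3]).round(1).tolist())
    m=q.mean(0).astype(int);x0,y0=np.maximum(m-35,0);sub=im[y0:y0+70,x0:x0+70]
    if sub.size==0: continue
    print('col',im[min(m[1],383),min(m[0],511)],'bg',np.median(sub.reshape(-1,3),0))
    hsv=sub.astype(int);d=np.abs(hsv-im[m[1],m[0]].astype(int)).sum(2)<30
    k,l,st,ce=cv2.connectedComponentsWithStats(d.astype(np.uint8));i=l[35,35] if sub.shape[0]==70 else 0
    pt=np.argwhere(l==i)[:,::-1].astype(np.float32);print('area',st[i],'cen',ce[i]+[x0,y0],'box',(cv2.boxPoints(cv2.minAreaRect(pt))+[x0,y0]).round(1).tolist())
E
```

```text
-10.115464889745029 13.9 [0.45709809 0.29556816 0.11803279] 0.2030527626539388 89.34804439544678 [-0.80980232  0.25476767 -2.13611861]
mirror in tool [[-9.059e-01  0.000e+00 -4.235e-01  5.240e-02]
 [-1.000e-04  1.000e+00  2.000e-04 -2.000e-03]
 [ 4.235e-01  2.000e-04 -9.059e-01 -4.100e-02]
 [ 0.000e+00  0.000e+00  0.000e+00  1.000e+00]]
mirror [0.3929 0.305  0.133 ]
glass [0.62427628 0.26361979 0.16276368]
top pred cor [[180.6, 160.3], [197.7, 163.5], [190.7, 187.8], [173.1, 184.5]] hd [[166.4, 266.5], [175.2, 226.1]]
col [138 152 138] bg [132. 143. 147.]
area [   0    0   70   70 4116] cen [182.43804665 170.40379009] box [[150.0, 208.0], [150.0, 139.0], [219.0, 139.0], [219.0, 208.0]]
scene pred cor [[338.7, 282.0], [318.7, 268.9], [339.0, 237.9], [359.1, 250.4]] hd [[393.2, 182.0], [370.6, 214.8]]
col [162 157 157] bg [128. 143. 153.]
area [ 20  16  35  40 729] cen [339.70096022 259.15089163] box [[321.2, 267.9], [340.1, 238.7], [358.0, 250.2], [339.1, 279.5]]
wrist pred cor [[280.3, 373.0], [227.0, 373.0], [216.8, 384.9], [289.1, 384.9]] hd [[248.2, -16.3], [252.0, 255.9]]
col [29 25 29] bg [30. 29. 30.]
area [  4   0  65  41 124] cen [253.25       352.39516129] box [[222.0, 381.9], [222.7, 342.0], [286.6, 343.3], [285.9, 383.2]]
```

```bash
cat > plan.py <<'E'
from mir import *
from scipy.spatial.transform import Slerp
X=mirror0()
D=np.eye(4);D[:3,:3]=R.from_euler('z',-.194).as_matrix();D[:3,3]=[.6705,.0388,0]
mark=np.array([.6705,.0388,.1935]);cd=np.radians(5.1);e=np.array([np.cos(cd),np.sin(cd),0])
lens=mark+.235*e;lens[2]=.16
def final(gx=.015,dist=.095,sight=.068):
    g=mark+gx*e;g[2]-=np.sqrt(dist**2-gx**2)
    sp=mark+(lens-mark)/np.linalg.norm(lens-mark)*sight
    z=sp-g;z/=np.linalg.norm(z);y=np.cross(z,e);y/=np.linalg.norm(y)
    G=np.eye(4);G[:3,:3]=np.c_[np.cross(y,z),y,z];G[:3,3]=g
    return G@np.linalg.inv(X@Gm)
def pose(head,pitch,grip):   # mirror heading, nose-down, world position of handle s=40 z=12
    M=np.eye(4);M[:3,:3]=(R.from_euler('z',head,degrees=True)*R.from_euler('y',pitch,degrees=True)).as_matrix()
    M[:3,3]=np.array(grip)-M[:3,:3]@[.04,0,.012];return M@np.linalg.inv(X)
def segd(P,a,b):
    t=np.clip((P-a)@(b-a)/((b-a)@(b-a)),0,1);return np.linalg.norm(P-a-t[:,None]*(b-a),axis=1).min()
def box(P,lo,hi): return np.linalg.norm(np.maximum(0,np.maximum(lo-P,P-hi)),axis=1).min()
g1=lambda a,b,n:np.linspace(a,b,n)
mp=np.array([(Gm@[x,y,z,1])[:3] for x in g1(-.046,.046,9) for y in g1(-.0285,.0285,5) for z in(-.006,.002)]+[(x,y,z) for x in g1(-.07,.065,12) for y in(-.01,.01) for z in(0,.024)]+[(x,0,.014) for x in g1(.065,.2,12)])
gp=np.array([(x,y,z) for x in(-.0425,0,.0425) for y in(-.0425,0,.0425) for z in g1(-.105,-.26,8)]+[(x,y,z) for x in(-.011,.011) for y in(-.035,.035) for z in(-.04,-.08)]+[(.09,0,-.175),(.1,0,-.19)])
def clear(T):
    o=[]
    for Y,pts in((T@X,mp),(T,gp)):
        P=pts@Y[:3,:3].T+Y[:3,3];Q=(P-D[:3,3])@D[:3,:3];z=Q[:,2].min()
        legs=min(segd(Q,np.array([a*.045,b*.04,.19]),np.array([a*.06,b*.1,.014])) for a in(1,-1) for b in(1,-1))
        body=box(Q,np.array([-.083,-.05,.188]),np.array([.065,.05,.25]))
        mot=min(box(Q,np.array([a*.117-.016,b*.117-.016,.195]),np.array([a*.117+.016,b*.117+.016,.247])) for a in(1,-1) for b in(1,-1))
        arm=min(segd(Q,np.array([a*.05,b*.05,.207]),np.array([a*.117,b*.117,.207])) for a in(1,-1) for b in(1,-1))
        o+=[legs,body,mot,arm,z]
    return np.round(np.array(o)*1e3).astype(int)
E
python3 - <<'E'
from plan import *
im=cv2.imread('pics/m_top.png').astype(int);m=((im[...,2]-im[...,0])<6)&(im.sum(2)>330)
k,l,st,ce=cv2.connectedComponentsWithStats(m[140:205,150:215].astype(np.uint8))
for i in range(1,k):
    if st[i][4]>60:print('top glass',ce[i]+[150,140],st[i][4],(cv2.boxPoints(cv2.minAreaRect(np.argwhere(l==i)[:,::-1].astype(np.float32)))+[150,140]).round(1).tolist())
F=final();print('F',F.round(3).tolist());Fm=F@X;print('mirror',Fm[:3,3].round(3),'nose down',np.degrees(np.arcsin(-Fm[2,0])),'head',np.degrees(np.arctan2(Fm[1,0],Fm[0,0])),'grip',(Fm@[.04,0,.012,1])[:3].round(4),'lean',np.degrees(np.arctan2(np.hypot(*F[:2,2]),-F[2,2])))
gF=(Fm@[.04,0,.012,1])[:3]; pF=np.degrees(np.arcsin(-Fm[2,0]))
N=tool(state())
wps=[N,pose(-10,5,[.39,.30,.125]),pose(-35,pF,[.375,.255,.125]),pose(-20,pF,[.44,.13,.13]),pose(5.1,pF,gF)]
print(np.abs(wps[-1]-F).max())
for A,B in zip(wps,wps[1:]):
    sl=Slerp([0,1],R.from_matrix(np.array([A[:3,:3],B[:3,:3]])))
    for t in (.25,.5,.75,1.):
        T=np.eye(4);T[:3,:3]=sl(t).as_matrix();T[:3,3]=A[:3,3]*(1-t)+B[:3,3]*t;print(t,clear(T))
    print('--')
E
```

```text
top glass [184.55745721 175.28117359] 409 [[172.9, 185.4], [179.9, 160.7], [196.1, 165.3], [189.0, 190.0]]
F [[-0.97, -0.089, 0.228, 0.51], [-0.087, 0.996, 0.021, 0.027], [-0.228, 0.0, -0.974, 0.091], [0.0, 0.0, 0.0, 1.0]]
mirror [0.45  0.019 0.119] nose down 11.852040237848307 head 5.1 grip [0.4917 0.0228 0.1221] lean 13.204485941230848
2.220446049250313e-16
0.25 [115 137  54  77 126 251 223 144 165 143]
0.5 [111 139  59  83 120 259 229 152 172 139]
0.75 [109 143  66  90 110 266 236 160 179 134]
1.0 [108 148  74  97 101 274 243 168 187 130]
--
0.25 [ 77 124  67  89  94 274 240 170 188 130]
0.5 [ 57 109  72  91  87 275 238 170 190 130]
0.75 [ 55 106  75  95  80 276 238 166 185 130]
1.0 [ 51 111  80  99  73 270 234 155 176 130]
--
0.25 [ 26  94  68  87  74 242 203 130 149 131]
0.5 [ 15  77  66  83  76 214 175 108 125 132]
0.75 [ 15  62  72  80  77 188 148  88 104 134]
1.0 [ 20  54  82  78  78 163 123  70  91 135]
--
0.25 [ 21  56  92  78  76 146 106  66  89 133]
0.5 [ 24  58 104  79  74 126  87  71  91 131]
0.75 [ 32  60  99  83  72 106  66  44  62 129]
1.0 [ 35  62  81  89  70  91  52  19  34 127]
--
```

```bash
cat >> plan.py <<'E'
def check(wps):
    for A,B in zip(wps,wps[1:]):
        sl=Slerp([0,1],R.from_matrix(np.array([A[:3,:3],B[:3,:3]])))
        print([clear(np.r_[np.c_[sl(t).as_matrix(),A[:3,3]*(1-t)+B[:3,3]*t],[[0,0,0,1]]])[[0,1,5,7]].tolist() for t in(.33,.67,1.)])
def steps(A,B,n):
    r=(R.from_matrix(A[:3,:3]).inv()*R.from_matrix(B[:3,:3])).as_rotvec(degrees=True)/n
    rr=R.from_rotvec(r,degrees=True);T=R.from_matrix(A[:3,:3]);d=[]
    for i in range(n): d.append(T.inv().apply((B-A)[:3,3]/n).round(4).tolist());T=T*rr
    print(n,'twist',r.round(2).tolist());print(d)
E
python3 - <<'E'
from plan import *
F=final();Fm=F@X;gF=(Fm@[.04,0,.012,1])[:3];pF=11.9
N=tool(state())
P1=pose(-10,5,[.405,.295,.125])
for hs in [((-38,.39,.265),(-36,.435,.185),(-20,.455,.12)),((-42,.40,.275),(-42,.45,.19),(-25,.46,.13)),((-48,.41,.29),(-45,.455,.20),(-25,.465,.13))]:
    w=[P1]+[pose(h,pF,[x,y,.123]) for h,x,y in hs]+[F];check(w);print([np.hypot(*q[:2,3]).round(3) for q in w],'\n')
E
```

```text
[[61, 115, 262, 157], [45, 103, 266, 156], [43, 109, 262, 146]]
[[24, 94, 235, 119], [27, 79, 208, 95], [32, 66, 181, 75]]
[[27, 62, 168, 67], [24, 62, 156, 59], [23, 62, 144, 57]]
[[25, 62, 129, 62], [33, 62, 106, 48], [35, 62, 91, 19]]
[np.float64(0.518), np.float64(0.479), np.float64(0.484), np.float64(0.487), np.float64(0.511)] 

[[59, 114, 262, 156], [43, 102, 265, 153], [40, 108, 258, 141]]
[[26, 92, 228, 111], [32, 75, 198, 82], [37, 63, 168, 59]]
[[31, 62, 158, 54], [28, 62, 149, 49], [26, 62, 140, 49]]
[[26, 62, 125, 56], [34, 62, 106, 50], [35, 62, 91, 19]]
[np.float64(0.518), np.float64(0.492), np.float64(0.499), np.float64(0.494), np.float64(0.511)] 

[[57, 113, 263, 156], [45, 103, 267, 153], [45, 109, 257, 139]]
[[31, 93, 227, 108], [34, 76, 197, 79], [36, 63, 169, 55]]
[[29, 62, 157, 49], [25, 62, 146, 45], [23, 62, 136, 44]]
[[26, 62, 122, 53], [35, 62, 105, 50], [35, 62, 91, 19]]
[np.float64(0.518), np.float64(0.507), np.float64(0.506), np.float64(0.499), np.float64(0.511)]
```

```bash
python3 - <<'E'
from plan import *
F=final();pF=11.9
w=[tool(state()),pose(-10,5,[.405,.295,.125])]+[pose(h,pF,[x,y,.123]) for h,x,y in((-42,.40,.275),(-42,.45,.19),(-25,.46,.13))]+[F]
for A,B,n in zip(w,w[1:],(4,7,5,5,7)):steps(A,B,n)
E
```

```text
4 twist [-0.05, 1.19, -0.01]
[[0.0084, -0.0016, 0.0015], [0.0083, -0.0016, 0.0017], [0.0083, -0.0016, 0.0019], [0.0082, -0.0016, 0.002]]
7 twist [1.31, 0.96, 4.38]
[[0.0011, -0.0044, 0.0003], [0.0008, -0.0045, 0.0004], [0.0004, -0.0045, 0.0005], [0.0001, -0.0045, 0.0006], [-0.0003, -0.0045, 0.0007], [-0.0006, -0.0044, 0.0008], [-0.001, -0.0044, 0.0009]]
5 twist [0.0, 0.0, 0.0]
[[-0.0183, -0.0059, 0.0043], [-0.0183, -0.0059, 0.0043], [-0.0183, -0.0059, 0.0043], [-0.0183, -0.0059, 0.0043], [-0.0183, -0.0059, 0.0043]]
5 twist [-0.77, 0.0, -3.31]
[[-0.009, -0.0065, 0.0021], [-0.0086, -0.007, 0.002], [-0.0082, -0.0075, 0.0019], [-0.0077, -0.008, 0.0018], [-0.0073, -0.0085, 0.0017]]
7 twist [-0.98, -0.01, -4.19]
[[-0.0098, -0.0107, 0.0024], [-0.009, -0.0114, 0.0022], [-0.0081, -0.012, 0.002], [-0.0072, -0.0126, 0.0018], [-0.0063, -0.0132, 0.0016], [-0.0053, -0.0136, 0.0014], [-0.0043, -0.014, 0.0011]]
```

play_rows:
  delta_pos:
    - [0.0083,-0.0016,0.0018]
    - [0.0083,-0.0016,0.0018]
    - [0.0083,-0.0016,0.0018]
    - [0.0083,-0.0016,0.0018]
    - [0.001,-0.0045,0.0003]
    - [0.0008,-0.0045,0.0004]
    - [0.0004,-0.0045,0.0005]
    - [0,-0.0045,0.0006]
    - [-0.0003,-0.0045,0.0007]
    - [-0.0006,-0.0045,0.0008]
    - [-0.001,-0.0045,0.0009]
    - [0,0,0]
  twist:
    - [0,1.2,0]
    - [0,1.2,0]
    - [0,1.2,0]
    - [0,1.2,0]
    - [1.3,1,4.4]
    - [1.3,1,4.4]
    - [1.3,1,4.4]
    - [1.3,1,4.4]
    - [1.3,1,4.4]
    - [1.3,1,4.4]
    - [1.3,1,4.4]
    - [0,0,0]

```text
time: 15.25
eef_pos: [0.4173, 0.2646, 0.0942]
orientation: [0.358, 0.927, -0.04, 0.106]
force: [0.5, 0.5, -1.7]
width: 0.202
finger_force: 89.3
```

```bash
python3 - <<'E'
from plan import *
s=state();print(s['time'],s['force'],s['finger_force'],s['width'])
F=final();pF=11.9
w=[tool(s)]+[pose(h,pF,[x,y,.123]) for h,x,y in((-42,.45,.19),(-25,.46,.13))]+[F];print(clear(w[0]))
for A,B,n in zip(w,w[1:],(5,5,7)):steps(A,B,n)
E
```

```text
15.25 [ 0.51919484  0.52283047 -1.68322466] 89.27227735519409 0.20221559824804927
[ 39 106  72  90  73 257 225 139 161 131]
5 twist [0.01, -0.04, -0.05]
[[-0.018, -0.0062, 0.0047], [-0.018, -0.0062, 0.0047], [-0.018, -0.0063, 0.0047], [-0.018, -0.0063, 0.0047], [-0.018, -0.0063, 0.0047]]
5 twist [-0.77, 0.0, -3.31]
[[-0.009, -0.0065, 0.0021], [-0.0086, -0.007, 0.002], [-0.0082, -0.0075, 0.0019], [-0.0077, -0.008, 0.0018], [-0.0073, -0.0085, 0.0017]]
7 twist [-0.98, -0.01, -4.19]
[[-0.0098, -0.0107, 0.0024], [-0.009, -0.0114, 0.0022], [-0.0081, -0.012, 0.002], [-0.0072, -0.0126, 0.0018], [-0.0063, -0.0132, 0.0016], [-0.0053, -0.0136, 0.0014], [-0.0043, -0.014, 0.0011]]
```

play_rows:
  delta_pos:
    - [-0.018,-0.0062,0.0047]
    - [-0.018,-0.0062,0.0047]
    - [-0.018,-0.0062,0.0047]
    - [-0.018,-0.0062,0.0047]
    - [-0.018,-0.0062,0.0047]
    - [-0.009,-0.0065,0.002]
    - [-0.0086,-0.007,0.002]
    - [-0.0082,-0.0075,0.002]
    - [-0.0077,-0.008,0.0018]
    - [-0.0073,-0.0085,0.0017]
  twist:
    - [0,0,0]
    - [0,0,0]
    - [0,0,0]
    - [0,0,0]
    - [0,0,0]
    - [-0.8,0,-3.3]
    - [-0.8,0,-3.3]
    - [-0.8,0,-3.3]
    - [-0.8,0,-3.3]
    - [-0.7,0,-3.3]

```text
time: 16.25
eef_pos: [0.4774, 0.1241, 0.0912]
orientation: [0.215, 0.97, -0.023, 0.111]
force: [0.0, 0.2, -1.7]
width: 0.202
finger_force: 89.2
```

play_rows:
  delta_pos:
    - [-0.0098,-0.0107,0.0024]
    - [-0.009,-0.0114,0.0022]
    - [-0.008,-0.012,0.002]
    - [-0.0072,-0.0126,0.0018]
    - [-0.0063,-0.0132,0.0016]
    - [-0.0053,-0.0136,0.0014]
    - [-0.0043,-0.014,0.001]
    - [0,0,0]
    - [0,0,0]
  twist:
    - [-1,0,-4.2]
    - [-1,0,-4.2]
    - [-1,0,-4.2]
    - [-1,0,-4.2]
    - [-1,0,-4.2]
    - [-1,0,-4.2]
    - [-0.9,0,-4.2]
    - [0,0,0]
    - [0,0,0]

```text
time: 17.15
eef_pos: [0.5093, 0.0269, 0.09]
orientation: [-0.042, 0.993, 0.007, 0.114]
force: [0.3, 0.3, -1.2]
width: 0.201
finger_force: 89.3
```

```bash
cat > fin.py <<'E'
from plan import *
s=state();print(s['time'],s['force'],s['finger_force'],s['width'],np.abs(s['qvel']).max())
T=tool(s);G=T@X@Gm;print('glass',G[:3,3],'dist',np.linalg.norm(G[:3,3]-mark),np.linalg.norm((G[:3,3]-mark)[:2]))
for d in (.06,.068,.075):
    sp=mark+(lens-mark)/np.linalg.norm(lens-mark)*d;print('sight in glass',((sp-G[:3,3])@G[:3,:3]).round(4))
print(clear(T));steps(T,final(),1)
E
python3 fin.py; python3 - <<'E'
from plan import *
# shaft/handle seen in the top and scene views against prediction
s=state();W=tool(s)@X
for n in('scene','top'):
    C=cam(n);im=read_camera(n);cv2.imwrite(f'pics/f_{n}.png',im)
    for q in(-.065,0,.065,.1,.14): 
        u=proj(C,(W@[q,0,.016,1])[:3])[0];x,y=u.round().astype(int);print(n,q,u.round(1),im[y,x-4:x+5].sum(1)//3)
E
```

```text
17.15 [ 0.28118102  0.33401049 -1.22548823] 89.2965817451477 0.20137710438357365 0.018381391285605998
glass [0.68455041 0.03978829 0.09885564] dist 0.09568670615215417 0.014085123783509115
sight in glass [-0.0071  0.0008  0.0971]
sight in glass [0.0003 0.0008 0.1003]
sight in glass [0.0067 0.0008 0.1032]
[ 36  63  82  89  69  92  53  19  34 126]
1 twist [0.18, -0.04, -0.26]
[[-0.0011, -0.0004, -0.0005]]
scene -0.065 [285.  157.7] [34 31 30 32 33 31 30 31 30]
scene 0 [277.2 177.5] [73 38 33 33 34 31 31 30 30]
scene 0.065 [269.2 197.9] [80 83 76 83 99 97 66 36 37]
scene 0.1 [264.7 209.1] [36 35 36 36 33 34 34 34 48]
scene 0.14 [259.6 222.2] [36 34 34 30 31 33 35 35 35]
top -0.065 [262.  248.5] [54 53 53 53 55 54 56 56 56]
top 0 [260.6 228.8] [61 61 61 64 64 62 64 65 66]
top 0.065 [259.1 209.6] [35 40 40 42 44 45 43 44 40]
top 0.1 [258.4 199.6] [ 98  88  73  98 108  89  94  98  98]
top 0.14 [257.5 188.2] [90 89 74 73 81 98 98 94 98]
```

play_rows:
  delta_pos:
    - [0,0,0]
    - [0,0,0]
    - [0,0,0]
    - [0,0,0]
    - [0,0,0]
  twist:
    - [0,0,0]
    - [0,0,0]
    - [0,0,0]
    - [0,0,0]
    - [0,0,0]

```text
time: 17.75
eef_pos: [0.5096, 0.0269, 0.0902]
orientation: [-0.043, 0.992, 0.007, 0.115]
force: [-0.3, 0.3, -1.5]
width: 0.204
finger_force: 89.3
```

```bash
python3 fin.py && python3 -c "
from cell import sign_off;print(sign_off())"
```

```text
17.75 [-0.27587235  0.31590853 -1.50242843] 89.29848074913025 0.2037073585330335 0.0020125605318236325
glass [0.68483255 0.0400436  0.0991439 ] dist 0.09544654501419719 0.014386404435336194
sight in glass [-0.0071  0.0005  0.0967]
sight in glass [0.0002 0.0005 0.0999]
sight in glass [0.0066 0.0005 0.1027]
[ 35  63  82  89  70  91  53  19  34 126]
1 twist [0.19, -0.01, -0.19]
[[-0.0007, -0.0004, -0.0003]]
the job is handed in; nothing more can be done
None
```

The job is handed in at 17.8 s, with no verdict returned: the battery was pushed to its hard stop, and the mirror is held still about 95 mm from the mark, aimed at the mid sight point to within a few millimetres by arm kinematics, since the drone hid the glass from the cameras.

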